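# Push the stuck battery out of the torch

### The arm

A 6-joint arm with a two-finger parallel gripper is mounted at the origin on the work surface. World frame = base frame: x ahead of the robot, y to its left, z up, the work surface at z = 0. Lengths are in m, angles in rad, forces in N, time in s.
With the tool pointing down it reaches from about 0.25 to 0.775 m from the base axis. Payload 4 kg.
Tool frame: the origin (TCP) lies between the finger pads; the fingertips stand 14 mm ahead of it and the grasp point (between the pads) lies 5 mm behind it (robot.nose_length is the distance from the TCP to the fingertips, in m); z points along the fingers, y is the direction in which the jaws open and shut (so a half turn about z gives the same grasp; the last joint's range is limited). The gripper opens to 94 mm and grips with 3 to 60 N. Pads are 16 mm wide; open, the fingers measure 119 mm over their backs; the gripper's body (75 mm by 177 mm) begins 78 mm behind the grasp point.
Start: joints at [1.206, 0.087, 1.371, -0, 1.684, -0.103], TCP at [0.142, 0.531, 0.191] pointing down, gripper open.
Joint ranges: [-3.1, 3.1], [-0.76, 2.03], [0.27, 2.55], [-1.08, 4.22], [0.17, 2.65], [-2.57, 2.57]. Speed limits (rad/s): [2.79, 2.79, 3.14, 3.14, 3.14, 3.14].

### API

Orientations are given as [roll, pitch, yaw] about the fixed x, y, z axes, in that order (R = Rz(yaw) Ry(pitch) Rx(roll)).
In Python, from bench import robot, eyes, finder gives the robot as it stands.
- The arm moves only by the tool play_rows, never from a script. Its argument "rows" is a list of rows, each an object with "linear": the shift along the tool's x, y, z in cm, a list of three; "spin": the turn about the tool's z in degrees. A call has 1 to 12 rows; each row shifts and turns the commanded pose from where the row before left it, along the tool's axes as they then stand; what a row does not reach is not made up. A row lasts 1/12 s, in which the tool goes at most 41.7 mm and 7.16 degrees, less where a joint would pass 70% of its speed; a pose out of reach is approached as far as the arm can. A call with a gripper value outside its range is refused whole. "claw" is the finger opening in cm, from 0 to 9.4, set as the call begins (left out, the last holds). The fingers move at their own pace and stop on an object; the grip force is fixed at half the most. Time passes only in rows, so rows that do not move let the fingers close. It gives the time, the measured TCP pose, the force and the opening at its end, in the units of the state.
- robot.get_obs(): the state, without advancing time (a new reading comes with each control period).
- eyes.snapshot(name): name is "scene" or "top" or "wrist"; returns a dict with "frame" (400x640x3 uint8, red, green, blue), "fx", "fy", "cx", "cy" (pixels), "rvec" (rotation vector, rad) and "tvec" (3), from world to camera coordinates, as OpenCV has them; the wrist camera has in their place "mount" (4x4, takes a point from camera to tool coordinates, whose origin is the TCP and whose axes are the flange's). Camera axes: x right, y down, z forward; pixel columns grow to the right and rows downward; lengths in m; the calibration is good to about 2 mm. A picture is of the moment at which its call begins: read the wrist's pose just before it. There is no depth.
- robot.close_job(): hands the job in, once; it reports no verdict.
Trained networks look in a picture, given as the dict that the camera call returned (one of the last four; its "shot" number tells which), for a name from the list of things; names that differ only in an ending like _2 or _b are one class to them, and where a whole thing is asked for, a point or a joint stands for the part that bears it (a point fixed in the world has none). Each returns a list of dicts, best first, with "conf" (0 to 1); they miss things now and then, are a little off and sometimes report something else, mostly with a low value. They report only what shows in the picture. A call takes as long as a camera call. They do not tell look-alikes from the thing itself.
- finder.silhouettes(picture, name): "pixels" (400x640 bool, what is visible of it) and "box" ([centre column, centre row, width, height] in pixels, round what is visible of it).
The state is a dict: "time": time; "joint_positions": joint angles; "qvel": joint speeds; "joint_torque": joint torques, N m; "tool_pos": TCP position; "ee_rot": TCP orientation; "wrist_force": force on the tool from outside, world axes, zero at the start; "wrist_torque": the same for the moment, N m; "width": finger opening in m.
Only numpy, scipy, OpenCV 4.12 (cv2) and the standard library are available. Lean on these libraries where they do the work, as an engineer would, in place of code of your own. Each camera call takes 0.05 s, during which the arm holds its last target. There are 200 camera calls.

### The job

A dead battery is stuck in the black torch barrel that leans in the wooden cradle. Take the wooden dibber from the drain hole of the upturned pots, use it to push the battery down through the barrel until it drops out of the far, lower end into the steel tray, then stand the dibber back in the drain hole, fully down. Leave the other things on the ledge where they are.

Things in the scene. Friction and masses are not known exactly. Their poses are not given: they have to be found in the camera images.
- torch: black torch barrel, an open tube 120 mm long, outside diameter 45 mm, bore 38 mm, fixed; its axis leans 35 degrees from vertical, upper mouth towards the robot, lower end pointing away. A switch sits on its upper side. Origin: centre of the lower end, 85 mm above the ledge. z runs up the barrel's axis to the upper mouth; y is level across the barrel.
- cradle: fixed wooden cradle that holds the barrel: base 100 x 90 mm, and a block 60 mm wide under the barrel's robot side, ending 25 mm short of the upper mouth. Origin on the ledge, 40 mm nearer the robot than the barrel's lower end.
- mouth (a point): centre of the barrel's upper mouth, 120 mm up the barrel from its lower end, about 183 mm above the ledge
- battery: steel-cased dead battery, a cylinder 33 mm in diameter, 61 mm long, 0.14 kg, stuck in the barrel at the start, along its axis to within 3 mm, its upper face 19 to 33 mm inside the upper mouth. Origin: centre of its lower end face; z runs along its axis, up the barrel.
- cell_mid (a point): centre of the battery. A push of roughly 7 to 15 N down the barrel moves it. Springy grips 45 to 60 mm from the barrel's lower end hold it; once its upper face has passed them it is loose and slides out. Pushing the dibber's tip down to the lower end clears it surely; the grips stay 30 mm apart, so the dibber passes between them.
- dibber: wooden dibber 200 mm long, 0.11 kg: a straight round shaft 20 mm in diameter and 136 mm long (bevelled to 16 mm at its flat tip) under a square grip 32 x 32 x 64 mm. Stands upright in the drain hole, its shoulder resting on the pots. Origin: centre of the tip; z runs along the shaft to the grip (grip from 136 to 200 mm, its middle at 168 mm); x and y are square to the grip's flats.
- pots: fixed stack of three upturned terracotta seedling pots, 145 mm tall, 94 mm in diameter at the ledge and 70 mm at the top, with a round drain hole 26 mm in diameter through the middle of its top. Origin: centre of the underside. Seated, the dibber's tip hangs 9 mm above the ledge.
- hole (a point): centre of the drain hole, at the top of the pots (145 mm above the ledge)
- tray: fixed open steel tray 160 x 140 x 40 mm, walls 4 mm, under and beyond the barrel's lower end. Origin: centre of the underside; x is its 160 mm side, pointing away from the robot.
- mug: white ceramic mug, 80 mm in diameter, 90 mm tall, to be left alone. Origin: centre of the underside
- lockbox: green plastic padlock box 70 x 100 x 64 mm, to be left alone. Origin: centre of the underside
- torchhead: unscrewed black head of the torch, 74 mm in diameter, 60 mm tall, to be left alone. Origin: centre of the underside
- endcap: unscrewed black end cap of the torch, 50 mm in diameter, 30 mm tall, to be left alone. Origin: centre of the underside
- sparepot: upright empty terracotta pot, 90 mm in diameter, 80 mm tall, to be left alone. Origin: centre of the underside
- spoon: stainless steel spoon, 155 mm long, lying flat, to be left alone. Origin: on its underside, near the middle of its length
- tin: closed tin, 70 mm in diameter, 100 mm tall, to be left alone. Origin: centre of the underside
There are look-alikes about, which are no part of the job. What is meant by the dibber is not blue or purple, and is the smaller of those in its own colour.

How it is judged:
By the outcome, as a careful person would: the job done as asked, in the order asked, and still so for the second after the job is handed in, with the robot touching nothing.
It also fails if it takes over 58 s, if anything falls off the work surface, if the arm or the gripper's body presses on something with over 40 N, if the wrist force passes 120 N, or if a joint passes its speed limit or range.

## Working session

There is one attempt and no reset: what is moved stays moved. The work goes in short steps, Python scripts to look and compute and a tool call to move; the robot and the scene stay as the last step left them, time stands still between calls to the robot, and variables do not carry over. Pictures are saved under pics/ and viewed, about 8 in all and at most 12, crops included, and the job is handed in when it is done.

Besides the shell and the picture viewer there is one more tool, called after ">>>" as name(argument=value, ...), one argument or row to a line, values as JSON. play_rows: Moves the arm, as the interface text tells. Its arguments: {"type":"object","properties":{"rows":{"type":"array"},"claw":{"type":"number"}},"required":["rows"]}

```bash
mkdir -p pics; ls
python3 - <<'E'
from bench import robot, eyes, finder
import cv2, numpy as np
print(robot.get_obs())
for n in ("scene","top"):
    p=eyes.snapshot(n)
    cv2.imwrite(f"pics/{n}1.png",p["frame"][:,:,::-1])
    print(n,{k:p[k] for k in p if k!="frame"})
    for t in ("dibber","pots","torch","tray","mouth","hole","cradle"):
        try:
            for d in finder.silhouettes(p,t)[:4]: print(t,round(d["conf"],2),np.round(d["box"],1))
        except Exception as e: print(t,e)
E
```

```text
pics
{'time': 0.0, 'joint_positions': array([ 1.20587147e+00,  8.79465061e-02,  1.37221170e+00, -4.06144555e-05,
        1.68363373e+00, -1.03085000e-01]), 'qvel': array([-6.86910015e-04,  6.89301010e-04, -2.67282293e-04, -7.41376912e-05,
       -2.59735609e-04,  3.96746338e-04]), 'joint_torque': array([-3.24103585e-04, -3.40166438e+01, -3.02434015e+01,  7.17181969e-02,
        3.29015718e-02, -1.50947490e-04]), 'tool_pos': array([0.14217433, 0.53070497, 0.19013047]), 'ee_rot': array([-3.13940089e+00, -1.86160148e-04,  2.87974807e+00]), 'wrist_force': array([-0.54113343,  1.00073299,  0.25152948]), 'wrist_torque': array([ 0.02797609, -0.03464846,  0.01861151]), 'width': 0.09411186252343964}
scene {'fx': 409.01007698683156, 'fy': 409.01007698683156, 'cx': 321.1801185070198, 'cy': 205.09456504381015, 'rvec': array([ 2.42273918,  0.53714488, -0.20802143]), 'tvec': array([-0.49344062, -0.06540417,  1.2862384 ]), 'shot': 1}
dibber 0.85 [362.4 163.   18.1  29. ]
dibber 0.7 [400.9 201.9  17.5  47.7]
dibber 0.69 [376.1 220.1  19.3  52.1]
dibber 0.64 [358.9 191.   35.5  55.4]
pots 0.8 [361.4 
[... 348 characters left out ...]

top {'fx': 382.33866254339, 'fy': 382.33866254339, 'cx': 315.6246407019746, 'cy': 196.46109866637838, 'rvec': array([ 2.14352393, -2.09663232,  0.17978299]), 'tvec': array([0.0302933, 0.539786 , 0.9575013]), 'shot': 2}
dibber 0.94 [236.6 120.   37.8  52.2]
dibber 0.89 [310.5 144.4  17.7  34.9]
dibber 0.74 [274.5 124.6  24.2  38.1]
dibber 0.68 [258.7 168.4  17.2  22. ]
pots 0.73 [268.1 180.5  40.4  44.2]
torch 0.81 [413.  168.8  27.7  34.5]
tray 0.91 [411.6 150.4  64.9  63.8]
tray 0.37 [183.1 161.4  37.3  46.3]
mouth 0.74 [173.6 210.6  45.5  43.8]
mouth 0.72 [413.4 168.6  21.9  32.9]
mouth 0.2 [402.5 195.7  41.8  48.7]
hole 0.73 [264.4 181.2  44.7  41.2]
cradle 0.75 [401.6 193.4  41.8  51.4]
```

Run:
```python
import cv2
for n,(x0,y0,x1,y1) in {"scene":(200,110,460,400),"top":(140,70,480,270)}.items():
    im=cv2.imread(f"pics/{n}1.png")[y0:y1,x0:x1]
    s=min(800/(x1-x0),600/(y1-y0)); print(n,s)
    cv2.imwrite(f"pics/{n}1c.png",cv2.resize(im,None,fx=s,fy=s,interpolation=cv2.INTER_CUBIC)[:600,:800])
```

```text
scene 2.0689655172413794
top 2.3529411764705883
```

View pics/scene1c.png

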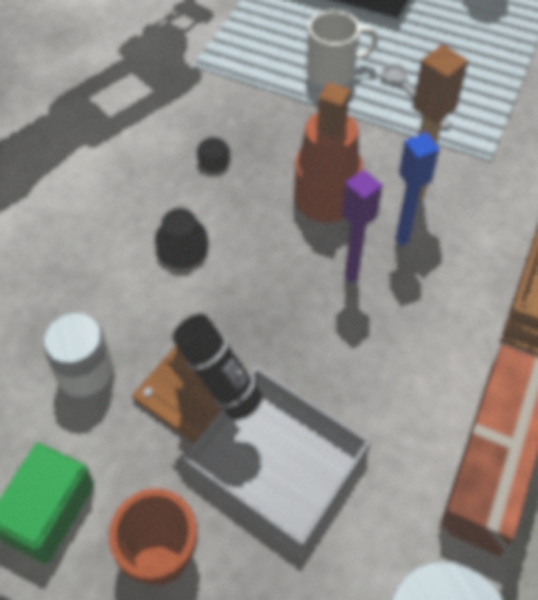

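View pics/top1c.png

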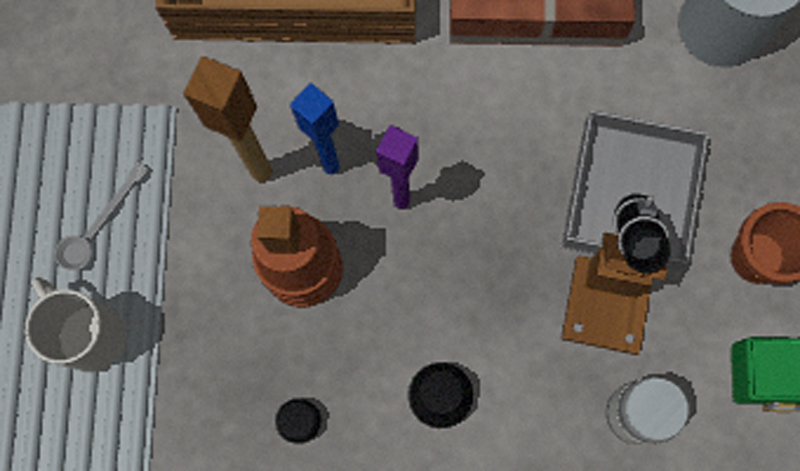

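The scene shows the small wooden dibber in the pots (grip top near (362,155) in scene and (259,162) in top). The larger brown one and the blue and purple ones are look-alikes. The barrel's mouth is near (414,173) in top, with the tray beyond it.

```bash
cat > h.py <<'E'
from bench import robot, eyes, finder
import cv2, numpy as np
from scipy.spatial.transform import Rotation as Ro
def cam(p, obs=None):
    """camera centre and cam->world rotation"""
    if "mount" in p:
        R=Ro.from_euler("xyz",obs["ee_rot"]).as_matrix(); M=np.array(p["mount"])
        return np.array(obs["tool_pos"])+R@M[:3,3], R@M[:3,:3]
    R=cv2.Rodrigues(np.array(p["rvec"]))[0]; return -R.T@np.array(p["tvec"]), R.T
def ray(p,uv,obs=None):
    c,R=cam(p,obs); d=R@[(uv[0]-p["cx"])/p["fx"],(uv[1]-p["cy"])/p["fy"],1]; return c,d/np.linalg.norm(d)
def atz(p,uv,z,obs=None):
    c,d=ray(p,uv,obs); return c+d*(z-c[2])/d[2]
def proj(p,X,obs=None):
    c,R=cam(p,obs); q=(np.atleast_2d(X)-c)@R
    return np.c_[q[:,0]/q[:,2]*p["fx"]+p["cx"],q[:,1]/q[:,2]*p["fy"]+p["cy"]]
E
python3 - <<'E'
from h import *
T=eyes.snapshot("top"); S=eyes.snapshot("scene")
print("cams",cam(T)[0],cam(S)[0])
t=lambda x,y:(x/2.353+140,y/2.353+70); s=lambda x,y:(x/2.069+200,y/2.069+110)
print("grip top T",atz(T,t(280,213),.209),"S",atz(S,s(335,93),.209))
print("mouth T",atz(T,t(645,243),.183))
print("pot base S",atz(S,s(325,200),0.0),"pot base T",atz(T,t(307,285),0))
print("pots top T",atz(T,t(282,237),.145))
print("cradle far corners T",[atz(T,t(*q),.0)[:2].round(3) for q in((562,340),(638,352),(575,260))])
print("tray rim corners",[atz(T,t(*q),.04)[:2].round(3) for q in((590,113),(708,135),(690,262),(565,244))])
print("purple base",atz(T,t(402,205),0),"blue",atz(T,t(333,170),0),"big",atz(T,t(264,180),0))
print("head",atz(T,t(440,395),.06), "cap",atz(T,t(299,420),.03),"tin",atz(T,t(655,408),.1))
E
```

```text
cams [0.3568414  0.02726563 1.03971926] [ 0.82322645 -0.55267761  0.95865335]
grip top T [0.58922565 0.16922582 0.209     ] S [0.5832729  0.17504112 0.209     ]
mouth T [ 0.57336346 -0.18481534  0.183     ]
pot base S [0.58423512 0.169203   0.        ] pot base T [0.56050461 0.16864526 0.        ]
pots top T [0.58171862 0.17683503 0.145     ]
cradle far corners T [array([ 0.502, -0.131]), array([ 0.489, -0.219]), array([ 0.597, -0.147])]
tray rim corners [array([ 0.765, -0.16 ]), array([ 0.74 , -0.296]), array([ 0.588, -0.271]), array([ 0.606, -0.129])]
purple base [0.66053432 0.05904628 0.        ] blue [0.70267979 0.14350794 0.        ] big [0.68846738 0.22633359 0.        ]
head [0.4301524  0.01054448 0.06      ] cap [0.40110927 0.16666321 0.03      ] tin [ 0.41870248 -0.21157115  0.1       ]
```

```bash
cat >> h.py <<'E'
def plan(xyz,spin_to=None,obs=None):
    """tool-frame shift in cm to world xyz; yaw delta deg"""
    o=obs or robot.get_obs(); R=Ro.from_euler("xyz",o["ee_rot"]).as_matrix()
    d=R.T@(np.array(xyz)-o["tool_pos"])*100
    print("pos",np.round(o["tool_pos"],4),"rpy",np.round(np.degrees(o["ee_rot"]),2),"F",np.round(o["wrist_force"],1),"w",round(o["width"],4),"t",round(o["time"],2),"| shift cm",d.round(2),"rows>=",int(np.ceil(np.linalg.norm(d)/4.17)))
E
python3 - <<'E'
from h import *
W=eyes.snapshot("wrist"); print(np.round(W["mount"],4),W["fx"],W["cx"],W["cy"])
plan((0.54,0.17,0.36))
E
```

```text
[[-4.000e-04 -9.694e-01 -2.454e-01  7.060e-02]
 [ 1.000e+00 -3.000e-04 -4.000e-04 -1.900e-03]
 [ 4.000e-04 -2.454e-01  9.694e-01 -1.948e-01]
 [ 0.000e+00  0.000e+00  0.000e+00  1.000e+00]] 297.4724283338201 319.9485599878432 193.30471678469155
pos [0.1424 0.5313 0.1913] rpy [179.99   0.   165.  ] F [ 0.   0.1 -0.2] w 0.0938 t 0.95 | shift cm [-47.76 -24.6  -16.87] rows>= 14
```

>>> play_rows(
  rows=[
    {"linear": [0,0,-3.4],"spin": 0},
    {"linear": [0,0,-3.4],"spin": 0},
    {"linear": [0,0,-3.4],"spin": 0},
    {"linear": [-3.4,-1.75,-2],"spin": 0},
    {"linear": [-3.4,-1.75,-2],"spin": 0},
    {"linear": [-3.4,-1.75,-2],"spin": 0},
    {"linear": [-3.4,-1.75,0],"spin": 0},
    {"linear": [-3.4,-1.75,0],"spin": 0},
    {"linear": [-3.4,-1.75,0],"spin": 0},
    {"linear": [-3.4,-1.75,0],"spin": 0},
    {"linear": [-3.4,-1.75,0],"spin": 0},
    {"linear": [-3.4,-1.75,0],"spin": 0},
  ],
  claw=9.4,
)

```text
time: 1.95
tool_pos: [0.3953, 0.3011, 0.3515]
ee_rot: [3.141, 0.001, 2.88]
wrist_force: [0.1, 0.6, -0.4]
width: 0.0943
```

>>> play_rows(
  rows=[
    {"linear": [-3.4,-1.75,0],"spin": 0},
    {"linear": [-3.4,-1.75,0],"spin": 0},
    {"linear": [-3.4,-1.75,0],"spin": 0},
    {"linear": [-3.4,-1.75,0],"spin": 0},
    {"linear": [-3.4,-1.75,0],"spin": 0},
    {"linear": [0,0,0],"spin": 0},
    {"linear": [0,0,0],"spin": 0},
  ],
)

```text
time: 2.53
tool_pos: [0.5368, 0.1726, 0.3498]
ee_rot: [-3.141, -0.002, 2.876]
wrist_force: [0.2, 0.1, -0.4]
width: 0.0936
```

Run:
```python
from h import *
o=robot.get_obs(); W=eyes.snapshot("wrist"); plan((0.583,0.173,0.36),obs=o)
X=[(.583,.173,.209),(.583,.173,.145),(.573,-.185,.183),(.583,.173,0)]
print(proj(W,X,o).round(0))
for t in ("dibber","pots","torch"):
    for d in finder.silhouettes(W,t)[:3]: print(t,round(d["conf"],2),np.round(d["box"],1))
np.savez("w1.npz",**o)
cv2.imwrite("pics/w1.png",W["frame"][:,:,::-1])
```

```text
pos [0.5368 0.1726 0.3498] rpy [-1.7995e+02 -1.4000e-01  1.6480e+02] F [ 0.2  0.1 -0.4] w 0.0936 t 2.53 | shift cm [-4.45  1.25 -1.03] rows>= 2
[[332. 218.]
 [330. 203.]
 [ 72. 271.]
 [328. 182.]]
dibber 0.94 [396.4 282.9  62.9 108.3]
dibber 0.8 [330.  209.8  29.3  37.3]
dibber 0.75 [334.4 263.9  26.4  49.1]
pots 0.82 [330.1 190.8  58.8  65.2]
torch 0.5 [ 81.8 253.6  13.3   6.2]
```

View pics/w1.png

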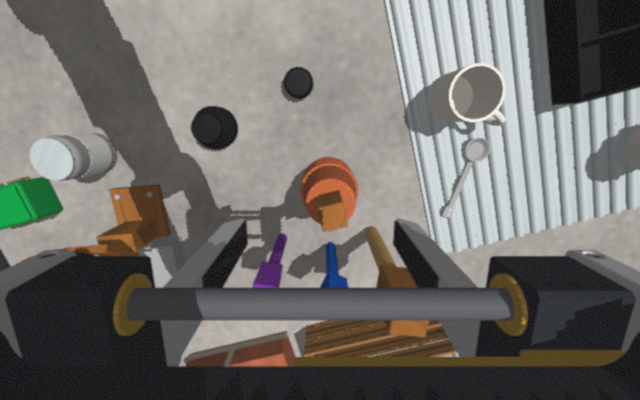

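The wrist picture shows the dibber grip on the pots at (330,212), as predicted. The look-alikes are further along, at the bottom of the picture. Next I fit the models to the silhouettes.

```bash
cat > fit.py <<'E'
from h import *
from scipy.optimize import differential_evolution
def mask(p,name,near):
    best=[d for d in finder.silhouettes(p,name) if np.hypot(*(np.array(d["box"][:2])-near))<25]
    return best[0]["pixels"] if best else None
def score(views,pts):
    s=0
    for p,o,m in views:
        q=(cv2.convexHull(proj(p,pts,o).astype(np.float32))*64).round().astype(np.int32)
        im=np.zeros(m.shape,np.uint8); cv2.fillConvexPoly(im,q,1,shift=6)
        s-= (im.astype(bool)&m).sum()/max((im.astype(bool)|m).sum(),1)
    return s/len(views)
def grip(v,z0=.145,z1=.209,h=.016):
    x,y,a=v; R=Ro.from_euler("z",a).as_matrix()
    return np.array([R@[sx*h,sy*h,0]+[x,y,z] for sx in(-1,1) for sy in(-1,1) for z in(z0,z1)])
def torch(v):   # v: lower end xy, yaw
    x,y,a=v; R=Ro.from_euler("zy",[0,0]).as_matrix(); R=Ro.from_euler("ZY",[a,-np.radians(35)]).as_matrix()
    th=np.linspace(0,2*np.pi,40)
    return np.vstack([(R@np.c_[.0225*np.cos(th),.0225*np.sin(th),0*th+s].T).T for s in(0,.12)])+[x,y,.085]
def fit(views,model,b):
    r=differential_evolution(lambda v:score(views,model(v)),b,seed=1,maxiter=60,popsize=12,tol=1e-5); return r.x,-r.fun
E
python3 - <<'E'
from fit import *
o=robot.get_obs(); W=eyes.snapshot("wrist"); T=eyes.snapshot("top"); S=eyes.snapshot("scene")
b=[(.56,.61),(.15,.2),(-np.pi/4,np.pi/4)]
w=(W,o,mask(W,"dibber",(330,210))); t=(T,None,mask(T,"dibber",(258,168))); s=(S,None,mask(S,"dibber",(362,163)))
for n,V in (("w",[w]),("t",[t]),("s",[s]),("ws",[w,s]),("all",[w,s,t])):
    V=[v for v in V if v[2] is not None]
    if V: x,f=fit(V,grip,b); print("grip",n,x[:2].round(4),np.degrees(x[2]).round(1),round(f,3))
b=[(.60,.70),(-.25,-.15),(-.6,.3)]
t=(T,None,mask(T,"torch",(413,169))); s=(S,None,mask(S,"torch",(304,288)))
for n,V in (("t",[t]),("s",[s]),("ts",[t,s])):
    V=[v for v in V if v[2] is not None]
    if V: x,f=fit(V,torch,b); print("torch",n,x[:2].round(4),np.degrees(x[2]).round(1),round(f,3),"mouth",(x[:2]-.12*np.sin(np.radians(35))*np.array([np.cos(x[2]),np.sin(x[2])])).round(4))
E
```

```text
grip w [0.5812 0.1734] -0.9 0.912
grip s [0.5825 0.1741] 7.9 0.887
grip ws [0.5814 0.1726] 0.1 0.877
grip all [0.5814 0.1726] 0.1 0.877
torch t [ 0.6334 -0.1991] -12.9 0.793 mouth [ 0.5663 -0.1837]
torch s [ 0.6348 -0.1978] -10.6 0.911 mouth [ 0.5672 -0.1851]
torch ts [ 0.6333 -0.1989] -12.8 0.846 mouth [ 0.5662 -0.1836]
```

>>> play_rows(
  rows=[
    {"linear": [-2.2,0.5,0],"spin": -5},
    {"linear": [-2.0,0.6,2],"spin": -5},
    {"linear": [0,0,3],"spin": -5},
    {"linear": [0,0,3],"spin": 0},
    {"linear": [0,0,0],"spin": 0},
    {"linear": [0,0,0],"spin": 0},
  ],
)

```text
time: 3.63
tool_pos: [0.5779, 0.1754, 0.2687]
ee_rot: [-3.141, -0.006, 3.141]
wrist_force: [0.5, 0.2, -0.2]
width: 0.0943
```

Run:
```python
from fit import *
o=robot.get_obs(); W=eyes.snapshot("wrist"); plan((0.5814,0.173,0.187),obs=o)
q=proj(W,[(.5814,.173,.209)],o)[0]; print(q)
m=mask(W,"dibber",q); x,f=fit([(W,o,m)],grip,[(.56,.61),(.15,.2),(-.6,.6)]); print(x[:2].round(4),np.degrees(x[2]).round(1),f)
plan((x[0],x[1],.187),obs=o)
im=W["frame"][:,:,::-1].copy(); cv2.polylines(im,[cv2.convexHull(proj(W,grip(x),o).astype(np.float32)).astype(int)],True,(0,255,0),1)
cv2.imwrite("pics/w2.png",cv2.resize(im[150:350,190:450],None,fx=3,fy=3,interpolation=cv2.INTER_CUBIC))
```

```text
pos [0.5779 0.1754 0.2687] rpy [-179.94   -0.33  179.98] F [ 0.5  0.2 -0.2] w 0.0943 t 3.63 | shift cm [-0.4  -0.23  8.17] rows>= 2
[319.54508459 204.82788299]
[0.5818 0.1729] -0.8 0.9474605954465849
pos [0.5779 0.1754 0.2687] rpy [-179.94   -0.33  179.98] F [ 0.5  0.2 -0.2] w 0.0943 t 3.63 | shift cm [-0.43 -0.24  8.17] rows>= 2
```

View pics/w2.png

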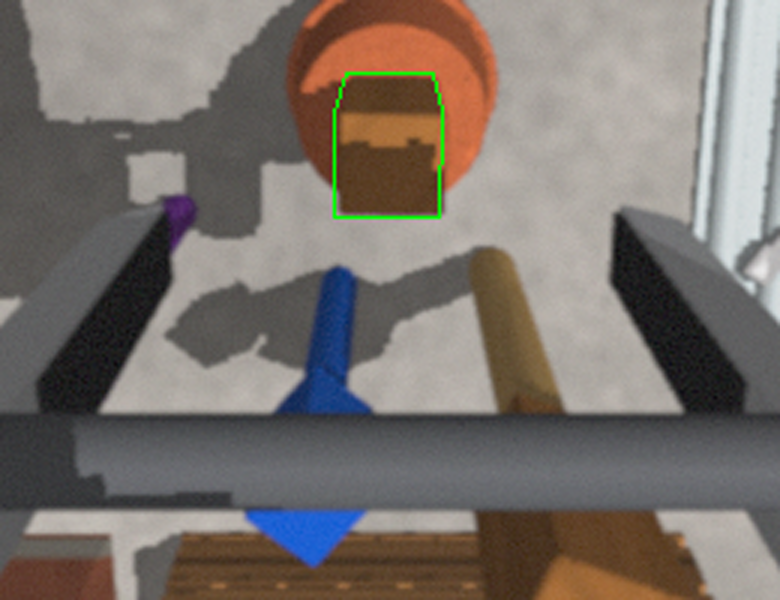

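>>> play_rows(
  rows=[
    {"linear": [-0.4,-0.25,0],"spin": 0},
    {"linear": [0,0,3],"spin": 0},
    {"linear": [0,0,3],"spin": 0},
    {"linear": [0,0,2.4],"spin": 0},
    {"linear": [0,0,1],"spin": 0},
    {"linear": [0,0,0],"spin": 0},
    {"linear": [0,0,0],"spin": 0},
  ],
)

```text
time: 4.32
tool_pos: [0.5841, 0.1732, 0.1792]
ee_rot: [3.141, 0.003, 3.142]
wrist_force: [-0.3, -0.9, 0.9]
width: 0.0938
```

>>> play_rows(
  rows=[
    {"linear": [0,0,0],"spin": 0},
    {"linear": [0,0,0],"spin": 0},
    {"linear": [0,0,0],"spin": 0},
    {"linear": [0,0,0],"spin": 0},
    {"linear": [0,0,0],"spin": 0},
    {"linear": [0,0,0],"spin": 0},
    {"linear": [0,0,0],"spin": 0},
    {"linear": [0,0,0],"spin": 0},
  ],
  claw=2,
)

```text
time: 4.98
tool_pos: [0.583, 0.1732, 0.1772]
ee_rot: [3.142, -0.0, 3.142]
wrist_force: [0.3, 0.1, -0.6]
width: 0.0442
```

>>> play_rows(
  rows=[
    {"linear": [0,0,0],"spin": 0},
    {"linear": [0,0,0],"spin": 0},
    {"linear": [0,0,0],"spin": 0},
    {"linear": [0,0,0],"spin": 0},
    {"linear": [0,0,0],"spin": 0},
    {"linear": [0,0,0],"spin": 0},
  ],
  claw=2,
)

```text
time: 5.48
tool_pos: [0.5831, 0.1732, 0.1771]
ee_rot: [3.142, -0.0, -3.142]
wrist_force: [-0.8, -0.6, -0.4]
width: 0.0323
```

```bash
python3 -c "
from h import *
plan((0.583,0.173,0.33))"
```

```text
pos [0.5831 0.1732 0.1771] rpy [ 1.7999e+02 -1.0000e-02 -1.8000e+02] F [-0.8 -0.6 -0.4] w 0.0323 t 5.48 | shift cm [ 1.000e-02 -2.000e-02 -1.529e+01] rows>= 4
```

>>> play_rows(
  rows=[
    {"linear": [0,0,-2],"spin": 0},
    {"linear": [0,0,-3.5],"spin": 0},
    {"linear": [0,0,-3.5],"spin": 0},
    {"linear": [0,0,-3.5],"spin": 0},
    {"linear": [0,0,-3.5],"spin": 0},
    {"linear": [0,0,-3.5],"spin": 0},
    {"linear": [0,0,-2],"spin": 0},
    {"linear": [0.1,-3.0,0],"spin": 0},
    {"linear": [0.1,-3.6,0],"spin": 0},
    {"linear": [0.2,-3.6,0],"spin": 0},
    {"linear": [0.2,-3.6,0],"spin": 0},
    {"linear": [0.2,-3.6,0],"spin": 0},
  ],
)

```text
time: 6.48
tool_pos: [0.5747, -0.0024, 0.3919]
ee_rot: [-3.141, -0.001, -3.141]
wrist_force: [0.6, -0.5, -1.1]
width: 0.0319
```

>>> play_rows(
  rows=[
    {"linear": [0.2,-3.6,0],"spin": 0},
    {"linear": [0.2,-3.6,0],"spin": 0},
    {"linear": [0.2,-3.6,0],"spin": 0},
    {"linear": [0,-3.6,0],"spin": 0},
    {"linear": [0,-2.5,0],"spin": 0},
    {"linear": [0,-1.5,0],"spin": 3},
    {"linear": [0,0,0],"spin": 4},
    {"linear": [0,0,0],"spin": 4},
    {"linear": [0,0,0],"spin": 0},
    {"linear": [0,0,0],"spin": 0},
    {"linear": [0,0,0],"spin": 0},
  ],
)

```text
time: 7.4
tool_pos: [0.5691, -0.1847, 0.3921]
ee_rot: [3.142, -0.0, 2.951]
wrist_force: [-0.5, -0.1, -2.1]
width: 0.0316
```

Run:
```python
from fit import *
o=robot.get_obs(); W=eyes.snapshot("wrist"); plan((0.569,-0.185,0.388),obs=o)
S=eyes.snapshot("scene")
b=[(.60,.70),(-.25,-.15),(-.6,.3)]
q=proj(W,torch((.634,-.198,-.2)),o).mean(0); print(q)
V=[(W,o,mask(W,"torch",q)),(S,None,mask(S,"torch",(304,288)))]
for vs in ([V[0]],[V[1]],V):
    vs=[v for v in vs if v[2] is not None]
    if vs: x,f=fit(vs,torch,b); print(x[:2].round(4),np.degrees(x[2]).round(1),round(f,3),"mouth",(x[:2]-.12*np.sin(np.radians(35))*np.array([np.cos(x[2]),np.sin(x[2])])).round(4))
e=np.array([np.cos(-.195),np.sin(-.195),0]); M=np.array([.5667,-.1845,.183]); n=e*.819+[0,0,.574]; y=np.cross([0,0,1],e)
th=np.linspace(0,6.28,50)[:,None]
u=e*.819+np.array([0,0,.574])
im=W["frame"][:,:,::-1].copy()
for r in(.019,.0225): cv2.polylines(im,[proj(W,M+r*(np.cos(th)*u+np.sin(th)*y),o).astype(int)],True,(0,255,0),1)
cv2.imwrite("pics/w3.png",cv2.resize(im[100:400,160:480],None,fx=2,fy=2,interpolation=cv2.INTER_CUBIC))
```

```text
pos [ 0.5691 -0.1847  0.3921] rpy [ 1.800e+02 -1.000e-02  1.691e+02] F [-0.5 -0.1 -2.1] w 0.0316 t 7.4 | shift cm [ 0.   -0.03  0.41] rows>= 1
[321.0498869  184.59368149]
[ 0.6292 -0.2138] -22.9 0.393 mouth [ 0.5658 -0.187 ]
[ 0.6352 -0.1962] -7.5 0.948 mouth [ 0.567  -0.1873]
[ 0.6348 -0.1972] -7.9 0.655 mouth [ 0.5666 -0.1877]
```

View pics/w3.png

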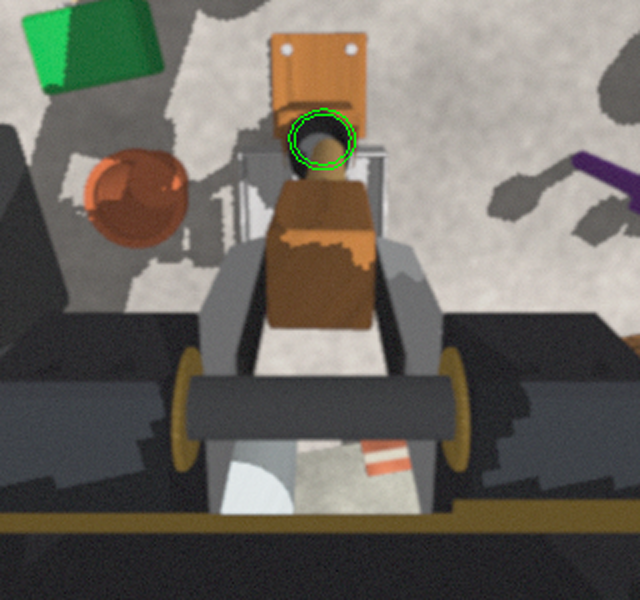

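The overlay puts the mouth at crop (320,140), about 2 mm left of my estimate. The held dibber's tip is just above it, and the cradle edges line up with the tool.

>>> play_rows(
  rows=[
    {"linear": [0,-0.25,0],"spin": 0},
    {"linear": [0,0,1.8],"spin": 0},
    {"linear": [0,0,1.6],"spin": 0},
    {"linear": [0,0,1.0],"spin": 0},
    {"linear": [0,0,0.6],"spin": 0},
    {"linear": [0,0,0.5],"spin": 0},
    {"linear": [0,0,0],"spin": 0},
    {"linear": [0,0,0],"spin": 0},
    {"linear": [0,0,0],"spin": 0},
  ],
)

```text
time: 8.35
tool_pos: [0.5688, -0.1874, 0.3382]
ee_rot: [-3.141, 0.002, 2.95]
wrist_force: [0.7, 0.2, -1.2]
width: 0.032
```

Run:
```python
from h import *
plan((.5696,-.1875,.338))
S=eyes.snapshot("scene")
cv2.imwrite("pics/s2.png",cv2.resize(S["frame"][200:370,230:390,::-1],None,fx=3.5,fy=3.5,interpolation=cv2.INTER_CUBIC))
# G arc for planning: tip P fixed, G=P+.173(-sin f,cos f), deltas per angle in tool (x toward robot, z down) cm
f=np.radians([0,5,10,15,20,25,30,35,40]); print(np.c_[np.degrees(f),17.3*np.sin(f),17.3*(1-np.cos(f))].round(2))
```

```text
pos [ 0.5688 -0.1874  0.3382] rpy [-1.7998e+02  1.0000e-01  1.6900e+02] F [ 0.7  0.2 -1.2] w 0.032 t 8.35 | shift cm [-0.08  0.01  0.02] rows>= 1
[[ 0.    0.    0.  ]
 [ 5.    1.51  0.07]
 [10.    3.    0.26]
 [15.    4.48  0.59]
 [20.    5.92  1.04]
 [25.    7.31  1.62]
 [30.    8.65  2.32]
 [35.    9.92  3.13]
 [40.   11.12  4.05]]
```

View pics/s2.png

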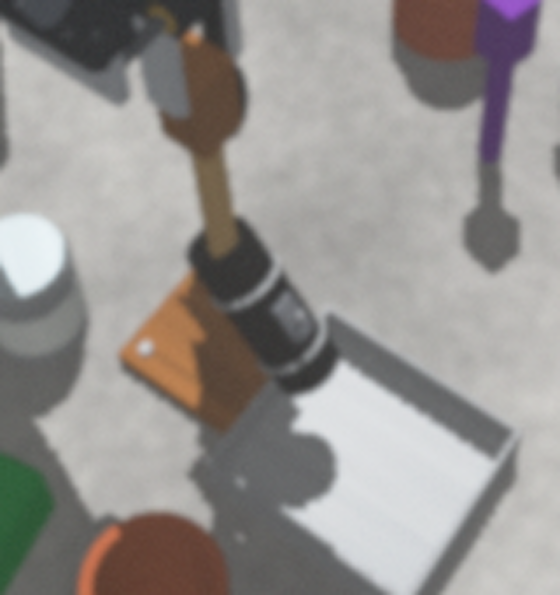

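The tip is inside the mouth. Next is the swing, done in pieces while watching the force.

>>> play_rows(
  rows=[
    {"linear": [0.75,0,0.03],"spin": 0},
    {"linear": [0.75,0,0.07],"spin": 0},
    {"linear": [0.75,0,0.1],"spin": 0},
    {"linear": [0.75,0,0.13],"spin": 0},
    {"linear": [0.75,0,0.16],"spin": 0},
    {"linear": [0.75,0,0.19],"spin": 0},
    {"linear": [0,0,0],"spin": 0},
  ],
)

```text
time: 8.98
tool_pos: [0.523, -0.1785, 0.331]
ee_rot: [-3.141, 0.001, 2.949]
wrist_force: [1.4, -0.7, 0.9]
width: 0.0315
```

>>> play_rows(
  rows=[
    {"linear": [0.72,0,0.22],"spin": 0},
    {"linear": [0.72,0,0.25],"spin": 0},
    {"linear": [0.7,0,0.28],"spin": 0},
    {"linear": [0.7,0,0.31],"spin": 0},
    {"linear": [0,0,0],"spin": 0},
    {"linear": [0,0,0],"spin": 0},
  ],
)

```text
time: 9.48
tool_pos: [0.4957, -0.1732, 0.3194]
ee_rot: [3.141, -0.001, 2.949]
wrist_force: [0.2, -0.2, 0.4]
width: 0.0319
```

Run:
```python
from h import *
plan((.5696,-.1875,.338))
S=eyes.snapshot("scene")
cv2.imwrite("pics/s3.png",cv2.resize(S["frame"][190:330,220:360,::-1],None,fx=4,fy=4,interpolation=cv2.INTER_CUBIC))
```

```text
pos [ 0.4957 -0.1732  0.3194] rpy [ 1.7999e+02 -8.0000e-02  1.6898e+02] F [ 0.2 -0.2  0.4] w 0.0319 t 9.48 | shift cm [-7.52  0.   -1.87] rows>= 2
```

View pics/s3.png

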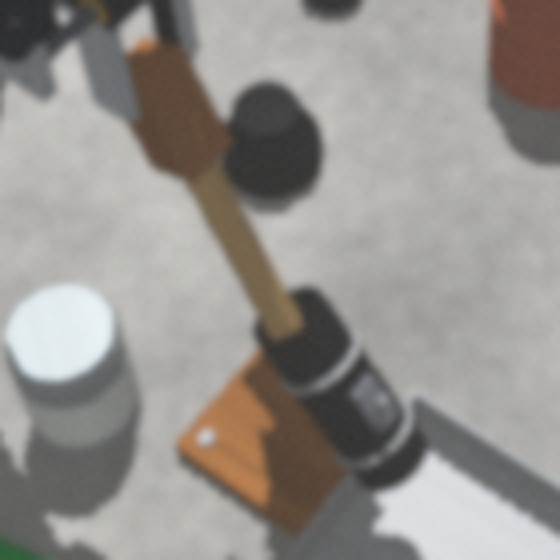

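Rotated as intended. I finish the swing onto the axis, then push.

>>> play_rows(
  rows=[
    {"linear": [0.65,0,0.33],"spin": 0},
    {"linear": [0.65,0,0.33],"spin": 0},
    {"linear": [0.65,0,0.33],"spin": 0},
    {"linear": [0,0,0],"spin": 0},
    {"linear": [-0.34,0,0.49],"spin": 0},
    {"linear": [-0.34,0,0.49],"spin": 0},
    {"linear": [0,0,0],"spin": 0},
  ],
)

```text
time: 10.12
tool_pos: [0.4838, -0.1709, 0.2994]
ee_rot: [3.141, -0.002, 2.949]
wrist_force: [-0.1, -0.5, 1.5]
width: 0.0318
```

>>> play_rows(
  rows=[
    {"linear": [-0.34,0,0.49],"spin": 0},
    {"linear": [-0.34,0,0.49],"spin": 0},
    {"linear": [-0.34,0,0.49],"spin": 0},
    {"linear": [0,0,0],"spin": 0},
  ],
)

```text
time: 10.45
tool_pos: [0.4933, -0.1727, 0.2863]
ee_rot: [-3.141, -0.002, 2.949]
wrist_force: [-3.3, 1.4, 6.4]
width: 0.0318
```

>>> play_rows(
  rows=[
    {"linear": [-0.34,0,0.49],"spin": 0},
    {"linear": [-0.34,0,0.49],"spin": 0},
    {"linear": [-0.34,0,0.49],"spin": 0},
    {"linear": [-0.34,0,0.49],"spin": 0},
  ],
)

```text
time: 10.78
tool_pos: [0.5063, -0.1753, 0.268]
ee_rot: [-3.141, -0.001, 2.949]
wrist_force: [-6.5, 0.6, 10.1]
width: 0.0318
```

>>> play_rows(
  rows=[
    {"linear": [-0.34,0,0.49],"spin": 0},
    {"linear": [-0.34,0,0.49],"spin": 0},
    {"linear": [-0.34,0,0.49],"spin": 0},
    {"linear": [-0.34,0,0.49],"spin": 0},
  ],
)

```text
time: 11.12
tool_pos: [0.5214, -0.178, 0.2447]
ee_rot: [3.141, -0.001, 2.95]
wrist_force: [1.1, -0.4, 0.3]
width: 0.0318
```

>>> play_rows(
  rows=[
    {"linear": [-0.34,0,0.49],"spin": 0},
    {"linear": [-0.34,0,0.49],"spin": 0},
    {"linear": [-0.34,0,0.49],"spin": 0},
    {"linear": [0,0,0],"spin": 0},
    {"linear": [0,0,0],"spin": 0},
  ],
)

```text
time: 11.53
tool_pos: [0.531, -0.1799, 0.2308]
ee_rot: [3.141, -0.001, 2.95]
wrist_force: [0.4, 0.2, -0.4]
width: 0.0318
```

Run:
```python
from h import *
o=robot.get_obs(); plan((.5696,-.1875,.338),obs=o)
e=np.array([np.cos(-.18),np.sin(-.18)]); g=np.array(o["tool_pos"])+[0,0,.005]-[.5668,-.187,.183]
u=e@g[:2]; print("s",-u*.574+g[2]*.819,"off",u*.819+g[2]*.574)
S=eyes.snapshot("scene")
for d in finder.silhouettes(S,"battery")[:2]: print(d["conf"],d["box"])
cv2.imwrite("pics/s4.png",cv2.resize(S["frame"][220:390,240:400,::-1],None,fx=3.5,fy=3.5,interpolation=cv2.INTER_CUBIC))
```

```text
pos [ 0.531  -0.1799  0.2308] rpy [ 1.7997e+02 -4.0000e-02  1.6901e+02] F [ 0.4  0.2 -0.4] w 0.0318 t 11.53 | shift cm [ -3.93  -0.   -10.72] rows>= 3
s 0.064192925008078 off 0.00040415617817292013
0.93 [341.0, 336.4, 28.0, 26.5]
```

View pics/s4.png

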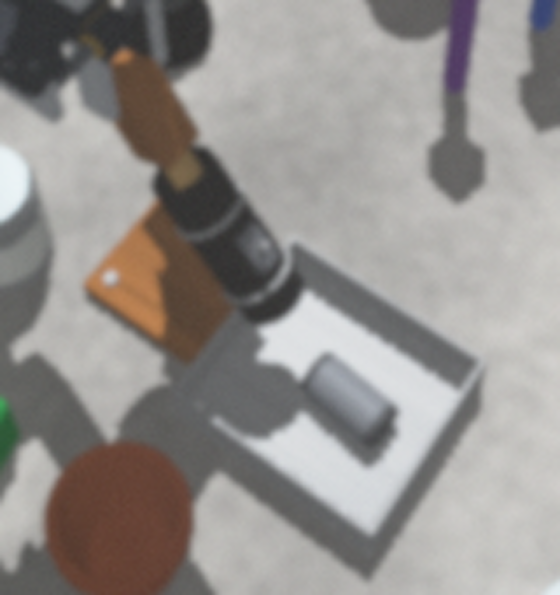

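The battery lies in the tray at crop (350,395), so the barrel is clear. I withdraw the dibber, then swing it back upright against the mouth's far rim.

>>> play_rows(
  rows=[
    {"linear": [0.5,0,-0.7],"spin": 0},
    {"linear": [0.5,0,-0.7],"spin": 0},
    {"linear": [0.5,0,-0.7],"spin": 0},
    {"linear": [0.5,0,-0.7],"spin": 0},
    {"linear": [0.5,0,-0.7],"spin": 0},
    {"linear": [0.5,0,-0.7],"spin": 0},
    {"linear": [0.5,0,-0.7],"spin": 0},
    {"linear": [0.5,0,-0.7],"spin": 0},
    {"linear": [0.5,0,-0.7],"spin": 0},
    {"linear": [0.45,0,-0.7],"spin": 0},
    {"linear": [0,0,0],"spin": 0},
  ],
)

```text
time: 12.55
tool_pos: [0.4818, -0.1705, 0.3038]
ee_rot: [-3.141, 0.003, 2.949]
wrist_force: [0.4, 0.1, -0.9]
width: 0.0316
```

>>> play_rows(
  rows=[
    {"linear": [-0.77,0,-0.52],"spin": 0},
    {"linear": [-0.77,0,-0.48],"spin": 0},
    {"linear": [-0.77,0,-0.45],"spin": 0},
    {"linear": [-0.77,0,-0.42],"spin": 0},
    {"linear": [-0.77,0,-0.38],"spin": 0},
    {"linear": [-0.77,0,-0.35],"spin": 0},
    {"linear": [0,0,0],"spin": 0},
  ],
)

```text
time: 13.13
tool_pos: [0.5276, -0.1793, 0.3264]
ee_rot: [3.141, -0.004, 2.95]
wrist_force: [-1.0, 1.3, -2.0]
width: 0.0319
```

>>> play_rows(
  rows=[
    {"linear": [-0.77,0,-0.31],"spin": 0},
    {"linear": [-0.77,0,-0.28],"spin": 0},
    {"linear": [-0.77,0,-0.22],"spin": 0},
    {"linear": [-0.77,0,-0.16],"spin": 0},
    {"linear": [-0.77,0,-0.1],"spin": 0},
    {"linear": [-0.77,0,-0.08],"spin": 0},
    {"linear": [0,0,0],"spin": 0},
    {"linear": [0,0,0],"spin": 0},
  ],
)

```text
time: 13.8
tool_pos: [0.5731, -0.1882, 0.3384]
ee_rot: [3.141, -0.001, 2.95]
wrist_force: [-1.0, 0.1, -2.0]
width: 0.032
```

Run:
```python
from h import *
o=robot.get_obs(); plan((.5727,-.188,.338),obs=o)
S=eyes.snapshot("scene"); 
G=np.array(o["tool_pos"])+[0,0,.005]
im=S["frame"][:,:,::-1].copy()
q=proj(S,[G+[0,0,.027],G-[0,0,.037],G-[0,0,.173]]).astype(int); cv2.polylines(im,[q],False,(0,255,0),1)
cv2.imwrite("pics/s5.png",cv2.resize(im[180:330,220:380],None,fx=3.5,fy=3.5,interpolation=cv2.INTER_CUBIC))
```

```text
pos [ 0.5731 -0.1882  0.3384] rpy [ 1.7998e+02 -5.0000e-02  1.6901e+02] F [-1.   0.1 -2. ] w 0.032 t 13.8 | shift cm [0.04 0.01 0.04] rows>= 1
```

View pics/s5.png

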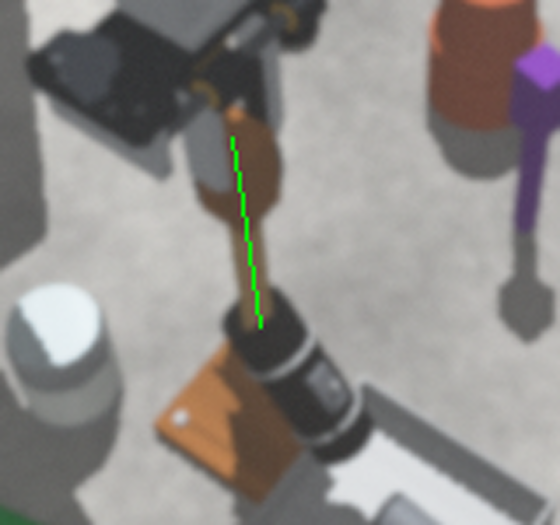

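The dibber is upright to within about 2° (green is the vertical model). I go back over the hole.

>>> play_rows(
  rows=[
    {"linear": [0.2,0,-1.5],"spin": 0},
    {"linear": [0,0,-2.5],"spin": 0},
    {"linear": [0,0,-2],"spin": -3},
    {"linear": [0,0,0],"spin": -4},
    {"linear": [0,0,0],"spin": -4},
    {"linear": [0,2,0],"spin": 0},
    {"linear": [0,3.4,0],"spin": 0},
    {"linear": [-0.2,3.4,0],"spin": 0},
    {"linear": [-0.2,3.4,0],"spin": 0},
    {"linear": [-0.2,3.4,0],"spin": 0},
    {"linear": [-0.2,3.4,0],"spin": 0},
    {"linear": [-0.2,3.4,0],"spin": 0},
  ],
)

```text
time: 14.85
tool_pos: [0.5809, 0.0378, 0.4]
ee_rot: [3.141, 0.003, 3.142]
wrist_force: [1.7, -0.8, -0.6]
width: 0.0316
```

>>> play_rows(
  rows=[
    {"linear": [-0.2,3.4,0],"spin": 0},
    {"linear": [0,3.4,0],"spin": 0},
    {"linear": [0,3.4,0],"spin": 0},
    {"linear": [0,2,0],"spin": 0},
    {"linear": [0,0.9,0],"spin": 0},
    {"linear": [0,0,0],"spin": 0},
    {"linear": [0,0,0],"spin": 0},
    {"linear": [0,0,0],"spin": 0},
  ],
)

```text
time: 15.52
tool_pos: [0.5832, 0.1658, 0.3994]
ee_rot: [-3.141, 0.001, 3.14]
wrist_force: [1.0, -0.0, -1.0]
width: 0.0319
```

```bash
cat > tilt.py <<'E'
from fit import *
o=robot.get_obs(); plan((.5831,.1732,.358),obs=o)
G=np.array(o["tool_pos"])+[0,0,.005]
S=eyes.snapshot("scene"); W=eyes.snapshot("wrist"); T=eyes.snapshot("top")
gt=lambda v: None
def pts(v):  # tilt about y (tip +x when f>0), slip s
    f,k,s=v; R=Ro.from_euler("XY",[k,-f]).as_matrix()
    th=np.linspace(0,6.28,24,endpoint=False)
    sh=[[r*np.cos(t),r*np.sin(t),z] for r,z in((.008,0),(.01,.003),(.01,.136)) for t in th]
    return G+(np.array(sh)-[0,0,.173+s])@R.T, G+(np.array([[a,b,z] for a in(-.016,.016) for b in(-.016,.016) for z in(.136,.2)])-[0,0,.173+s])@R.T
V=[]
for n,p,ob in(("S",S,None),("T",T,None),("W",W,o)):
    q=proj(p,[G-[0,0,.06]],ob)[0]; m=mask(p,"dibber",q)
    print(n,q.round(0),None if m is None else m.sum())
    if m is not None: V.append((p,ob,m))
def sc(v,V):
    s=0
    for p,ob,m in V:
        im=np.zeros(m.shape,np.uint8)
        for P in pts(v): cv2.fillConvexPoly(im,(cv2.convexHull(proj(p,P,ob).astype(np.float32))*64).round().astype(np.int32),1,shift=6)
        im=im.astype(bool); s-=(im&m).sum()/(im|m).sum()
    return s/len(V)
for U in [[v] for v in V]+[V]:
    r=differential_evolution(sc,[(-.3,.3),(-.06,.06),(-.01,.01)],args=(U,),seed=1,maxiter=40); f,k,s=r.x
    print("tilt deg",np.degrees(r.x[:2]).round(1),"slip",s.round(4),-r.fun)
im=S["frame"][:,:,::-1].copy()
for P in pts(r.x): cv2.polylines(im,[cv2.convexHull(proj(S,P).astype(np.float32)).astype(int)],True,(0,255,0),1)
cv2.imwrite("pics/s6.png",cv2.resize(im[100:240,300:440],None,fx=4,fy=4,interpolation=cv2.INTER_CUBIC))
E
python3 tilt.py
```

```text
pos [0.5832 0.1658 0.3994] rpy [-1.7998e+02  5.0000e-02  1.7989e+02] F [ 1. -0. -1.] w 0.0319 t 15.52 | shift cm [0.01 0.74 4.14] rows>= 2
S [364. 116.] 635
T [249. 144.] 34
W [322. 202.] 4140
tilt deg [-0.9  3.2] slip 0.006 0.6734042553191489
tilt deg [17.1  3.4] slip 0.0021 0.06319702602230483
tilt deg [ 0.6 -0.7] slip 0.0053 0.8617758890628495
tilt deg [ 0.4 -0.2] slip 0.0047 0.515154042133222
```

View pics/s6.png

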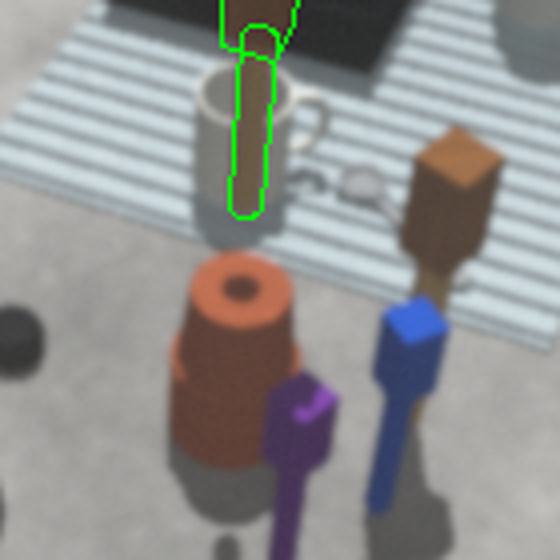

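The dibber is vertical to within 1° and the hole shows at crop (240,288). I lower it, checking the force.

>>> play_rows(
  rows=[
    {"linear": [0,0.75,0],"spin": 0},
    {"linear": [0,0,2],"spin": 0},
    {"linear": [0,0,2],"spin": 0},
    {"linear": [0,0,1.5],"spin": 0},
    {"linear": [0,0,0.8],"spin": 0},
    {"linear": [0,0,0],"spin": 0},
    {"linear": [0,0,0],"spin": 0},
    {"linear": [0,0,0],"spin": 0},
  ],
)

```text
time: 16.48
tool_pos: [0.5833, 0.1749, 0.3375]
ee_rot: [3.141, 0.002, -3.142]
wrist_force: [0.0, 0.1, -1.2]
width: 0.0315
```

>>> play_rows(
  rows=[
    {"linear": [0,0,0.5],"spin": 0},
    {"linear": [0,0,0.5],"spin": 0},
    {"linear": [0,0,0.5],"spin": 0},
    {"linear": [0,0,0],"spin": 0},
    {"linear": [0,0,0],"spin": 0},
  ],
)

```text
time: 16.9
tool_pos: [0.5827, 0.1747, 0.3203]
ee_rot: [-3.141, -0.001, 3.142]
wrist_force: [-0.5, 0.1, -1.2]
width: 0.0319
```

>>> play_rows(
  rows=[
    {"linear": [0,0,0.5],"spin": 0},
    {"linear": [0,0,0.5],"spin": 0},
    {"linear": [0,0,0.5],"spin": 0},
    {"linear": [0,0,0],"spin": 0},
    {"linear": [0,0,0],"spin": 0},
  ],
)

```text
time: 17.32
tool_pos: [0.5827, 0.1747, 0.3052]
ee_rot: [-3.141, -0.001, 3.142]
wrist_force: [0.3, -0.2, -0.9]
width: 0.032
```

>>> play_rows(
  rows=[
    {"linear": [0,-0.15,0.5],"spin": 0},
    {"linear": [0,0,0.8],"spin": 0},
    {"linear": [0,0,1],"spin": 0},
    {"linear": [0,0,0],"spin": 0},
  ],
)

```text
time: 17.65
tool_pos: [0.5821, 0.173, 0.2798]
ee_rot: [-3.141, -0.005, 3.142]
wrist_force: [0.4, -0.4, -2.0]
width: 0.0318
```

>>> play_rows(
  rows=[
    {"linear": [0,0,1.5],"spin": 0},
    {"linear": [0,0,1.5],"spin": 0},
    {"linear": [0,0,1.5],"spin": 0},
    {"linear": [0,0,0],"spin": 0},
  ],
)

```text
time: 17.98
tool_pos: [0.5815, 0.1732, 0.2337]
ee_rot: [-3.141, -0.007, -3.141]
wrist_force: [0.2, 0.9, -2.0]
width: 0.0313
```

>>> play_rows(
  rows=[
    {"linear": [0,0,1.5],"spin": 0},
    {"linear": [0,0,1.5],"spin": 0},
    {"linear": [0,0,1],"spin": 0},
    {"linear": [0,0,0],"spin": 0},
    {"linear": [0,0,0],"spin": 0},
  ],
)

```text
time: 18.4
tool_pos: [0.5827, 0.1732, 0.1978]
ee_rot: [-3.141, -0.001, -3.142]
wrist_force: [0.2, -1.2, -0.8]
width: 0.0319
```

>>> play_rows(
  rows=[
    {"linear": [0,0,0.5],"spin": 0},
    {"linear": [0,0,0.5],"spin": 0},
    {"linear": [0,0,0.3],"spin": 0},
    {"linear": [0,0,0],"spin": 0},
    {"linear": [0,0,0],"spin": 0},
  ],
)

```text
time: 18.82
tool_pos: [0.5828, 0.1732, 0.1849]
ee_rot: [3.142, -0.0, 3.142]
wrist_force: [0.5, -1.0, -1.2]
width: 0.0318
```

>>> play_rows(
  rows=[
    {"linear": [0,0,0.3],"spin": 0},
    {"linear": [0,0,0.3],"spin": 0},
    {"linear": [0,0,0.2],"spin": 0},
    {"linear": [0,0,0],"spin": 0},
    {"linear": [0,0,0],"spin": 0},
  ],
)

```text
time: 19.23
tool_pos: [0.5831, 0.1733, 0.1773]
ee_rot: [3.141, 0.001, -3.142]
wrist_force: [0.7, 0.1, 0.7]
width: 0.0318
```

>>> play_rows(
  rows=[
    {"linear": [0,0,0.1],"spin": 0},
    {"linear": [0,0,0.1],"spin": 0},
    {"linear": [0,0,0],"spin": 0},
    {"linear": [0,0,0],"spin": 0},
  ],
)

```text
time: 19.57
tool_pos: [0.5833, 0.1733, 0.1772]
ee_rot: [3.141, 0.002, 3.142]
wrist_force: [-1.4, -0.2, 6.6]
width: 0.0319
```

>>> play_rows(
  rows=[
    {"linear": [0,0,0],"spin": 0},
    {"linear": [0,0,0],"spin": 0},
    {"linear": [0,0,0],"spin": 0},
    {"linear": [0,0,0],"spin": 0},
    {"linear": [0,0,0],"spin": 0},
    {"linear": [0,0,0],"spin": 0},
    {"linear": [0,0,0],"spin": 0},
    {"linear": [0,0,0],"spin": 0},
    {"linear": [0,0,0],"spin": 0},
    {"linear": [0,0,0],"spin": 0},
    {"linear": [0,0,0],"spin": 0},
    {"linear": [0,0,0],"spin": 0},
  ],
  claw=9.4,
)

```text
time: 20.57
tool_pos: [0.583, 0.1733, 0.175]
ee_rot: [3.141, 0.0, -3.142]
wrist_force: [0.1, 0.5, 0.3]
width: 0.0941
```

>>> play_rows(
  rows=[
    {"linear": [0,0,-1.5],"spin": 0},
    {"linear": [0,0,-3],"spin": 0},
    {"linear": [0,0,-3],"spin": 0},
    {"linear": [0,0,-3],"spin": 0},
    {"linear": [0,0,-3],"spin": 0},
    {"linear": [3,0,-2],"spin": 0},
    {"linear": [3,0,0],"spin": 0},
    {"linear": [3,0,0],"spin": 0},
    {"linear": [0,0,0],"spin": 0},
    {"linear": [0,0,0],"spin": 0},
  ],
)

```text
time: 21.4
tool_pos: [0.4922, 0.1734, 0.3312]
ee_rot: [3.141, 0.003, -3.141]
wrist_force: [0.0, -0.2, -0.1]
width: 0.0936
```

Run:
```python
from fit import *
o=robot.get_obs(); plan((.583,.173,.36),obs=o)
W=eyes.snapshot("wrist"); S=eyes.snapshot("scene")
for n,p,ob in(("W",W,o),("S",S,None)):
    q=proj(p,[(.5825,.173,.18)],ob)[0]; m=mask(p,"dibber",q)
    if m is None: print(n,"none"); continue
    for z in(.0,.004,.008,.012):
        x,f=fit([(p,ob,m)],lambda v:grip(v,.145+z,.209+z),[(.56,.61),(.15,.2),(-.6,.6)]); print(n,z,x.round(4),round(f,3))
for d in finder.silhouettes(S,"battery")[:1]: print(d["conf"],d["box"],atz(S,d["box"][:2],.02))
im=S["frame"][:,:,::-1].copy()
cv2.polylines(im,[cv2.convexHull(proj(S,grip((.5825,.173,0))).astype(np.float32)).astype(int)],True,(0,255,0),1)
cv2.imwrite("pics/s7.png",cv2.resize(im[100:400,200:460],None,fx=2,fy=2,interpolation=cv2.INTER_CUBIC))
```

```text
pos [0.4922 0.1734 0.3312] rpy [ 1.7997e+02  1.5000e-01 -1.7996e+02] F [ 0.  -0.2 -0.1] w 0.0936 t 21.4 | shift cm [-9.09 -0.04 -2.86] rows>= 3
W 0.0 [0.5806 0.171  0.0099] 0.942
W 0.004 [0.5808 0.171  0.0087] 0.926
W 0.008 [0.5762 0.1715 0.0093] 0.895
W 0.012 [5.777e-01 1.704e-01 4.000e-04] 0.883
S 0.0 [0.5833 0.1705 0.1496] 0.91
S 0.004 [0.5831 0.1707 0.1424] 0.898
S 0.008 [0.5856 0.1635 0.1619] 0.896
S 0.012 [0.5871 0.1588 0.1709] 0.887
0.64 [341.2, 336.0, 29.8, 30.8] [ 0.70090652 -0.21779734  0.02      ]
```

View pics/s7.png

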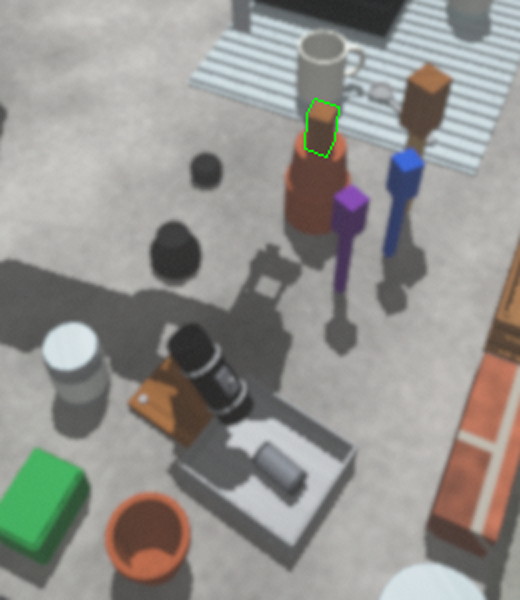

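The dibber is seated in the pots (best fit is the fully-down height), the battery lies in the tray, and the other things stand where they did. Handing in.

```bash
python3 -c "
from bench import robot
print(robot.close_job())"
```

```text
the job is handed in; nothing more can be done
None
```

The battery is out of the barrel and lying in the tray, and the dibber is standing back in the drain hole. I handed the job in at about 21.5 s of the 58 s allowed; no verdict was reported.

**How it went:** The tool can only point down, so I took the dibber by its grip and let it pivot between the pads against the barrel's mouth until it lay along the barrel. Pushing took about 7 to 12 N, after which the force dropped away as the battery came loose. I withdrew the dibber, swung it upright against the mouth's far rim, lowered it into the hole, pressed it down and let go.

**Last checks:**
- **Battery:** the last picture shows it lying in the tray, at about (0.70, −0.22).
- **Dibber height:** it stopped with the wrist at the height it was picked up from (0.177 m), with about 6.6 N of contact. The fully-down height fitted best in both the wrist and scene pictures.
- **Other things:** those visible in the last picture look undisturbed, and the gripper was open and clear of everything.

**Disagreements:**
- **Grip slip:** a fit before the dibber went into the hole suggested it had slipped about 5 mm in the grip, but the seating height did not bear that out.
- **Grip turn:** the two cameras' final fits disagree about how far the grip is turned, about 0.5° against 8.5°. The scene camera also read 8° at the start, so I put this down to that view.

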